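# Build up two gearbox shafts

### The arm

A 6-joint arm with a two-finger parallel gripper is mounted at the origin on the work surface. World frame = base frame: x ahead of the robot, y to its left, z up, the work surface at z = 0. Lengths are in mm, angles in degrees, forces in N, time in s.
With the tool pointing down it reaches from about 375 to 925 mm from the base axis. Payload 5.7 kg.
Tool frame: the origin (TCP) lies between the finger pads; the fingertips stand 22 mm ahead of it and the grasp point (between the pads) lies 3 mm ahead of it (tcp_to_tips is the distance from the TCP to the fingertips, in mm); y points along the fingers, z is the direction in which the jaws open and shut, and the axes are right-handed (so a half turn about y gives the same grasp; the last joint's range is limited). The gripper opens to 85 mm and grips with 20 to 120 N. Pads are 22 mm wide; open, the fingers measure 114 mm over their backs; the gripper's body (76 mm by 85 mm) begins 54 mm behind the grasp point. The pads swing forward as they close: fully open they stand 13 mm farther back than shut.
Start: joints at [-83.887, 20.558, 86.54, -0, 72.909, -6.595], TCP at [131.979, -585.276, 253.267] pointing down, gripper open.
Joint ranges: [-170.27, 170.27], [-57.76, 135], [12.27, 136.19], [-55.21, 235.2], [11.17, 155.16], [-170.74, 170.74]. Speed limits (degrees/s): [136.94, 136.94, 180, 180, 180, 180].

### API

Orientations are given as [roll, pitch, yaw] about the fixed x, y, z axes, in that order (R = Rz(yaw) Ry(pitch) Rx(roll)).
In Python, from rig import * gives the robot as it stands.
- The arm moves only by the tool servo_tool, never from a script. Its argument "moves" is a list of rows, each a list of 7 numbers: the finger opening in mm, from 0 to 85.4, then the shift along the world's x, y, z in mm, then the turn, a rotation vector about the world's x, y, z in degrees. A call has exactly 10 rows; each row shifts and turns the commanded pose from where the row before left it; what a row does not reach is not made up. A row lasts 1/10 s, in which the tool goes at most 50 mm and 8.59 degrees, less where a joint would pass 70% of its speed; a pose out of reach is approached as far as the arm can. A call with a gripper value outside its range is refused whole. The fingers move at their own pace and stop on an object; "force" is the grip in N (left out, the last holds). Time passes only in rows, so rows that do not move let the fingers close, or fill a call up. It gives the time, the measured TCP pose, the force and the opening at its end, in the units of the state.
- observe(): the state, without advancing time (a new reading comes with each control period).
- read_camera(name): name is "side" or "top"; returns a dict with "pixels" (384x512x3 uint8, red, green, blue), "depth" (384x512 float32, mm along the optical axis (not along the pixel's ray), 0 where there is no reading), "intrinsics" (3x3 intrinsics, pixels), "k1" (the pictures are not rectified: a ray, as slopes to the right and down, at radius r is drawn at 1 + k1 r^2 times it, then the intrinsics apply), "xyz" and "attitude" of the camera in the world. Camera axes: x right, y up, looking along -z (the intrinsics and any distortion apply to the point x, -y, -z); pixel columns grow to the right and rows downward; lengths in mm; the calibration is good to about 2 mm. A picture is of the moment at which its call begins.
- sign_off(): hands the job in, once; it reports no verdict.
The state is a dict: "t": time; "qpos": joint angles; "joint_velocities": joint speeds; "joint_torque": joint torques, N m; "tcp_pos": TCP position; "tcp_rot": TCP orientation; "contact_force": force on the tool from outside, world axes, zero at the start; "moment": the same for the moment, N m; "grip_width": opening from 0.0 (shut) to 1.0 (fully open).
Only numpy, scipy, OpenCV 4.12 (cv2) and the standard library are available. Lean on these libraries where they do the work, as an engineer would, in place of code of your own. Each camera call takes 0.05 s, during which the arm holds its last target. There are 200 camera calls.

### The job

Build up the two shafts of the training gearbox that stand upright in their holding blocks. On the thick shaft slide the large gear, then the spacer sleeve, then the large bearing; on the thin shaft slide the pinion, then the small bearing. The gears go on with their hubs up, every part must sit flat and fully down on the shoulder or the part below it, and the button box, grease tin and screwdriver stay where they are.

Things in the scene. Friction and masses are not known exactly. Their poses are not given: they have to be found in the camera images.
- thick_stand: Target for gear, sleeve and large bearing: square aluminium holding block, 90 x 90 mm, 28 mm high, fixed to the desk, with the thick steel shaft upright in its middle. Origin at the centre of the block's underside, z up along the shaft axis. On the axis: round shoulder 34 mm in diameter from 28 up to 40 mm (the first part rests on it at 40 mm), then shaft 25 mm in diameter up to 100 mm, then a conical nose narrowing to 12 mm at the top, 112 mm.
- thin_stand: Target for pinion and small bearing: square aluminium holding block, 76 x 76 mm, 28 mm high, fixed to the desk, with the thin steel shaft upright in its middle. Origin at the centre of the block's underside, z up along the shaft axis. On the axis: round shoulder 24 mm in diameter from 28 up to 40 mm (the first part rests on it at 40 mm), then shaft 17 mm in diameter up to 80 mm, then a conical nose narrowing to 6 mm at the top, 92 mm.
- gear_center (a point): Large steel spur gear, lying flat with its hub up, 26 mm high in all: toothed rim 76 mm across in the lower 12 mm, plain round hub 44 mm in diameter in the upper 14 mm (grip it there), through bore 27 mm, about 0.5 kg. Point on its axis half-way up (13 mm above its underside); z is its axis, towards the hub.
- pinion_center (a point): Pinion, a small steel spur gear, lying flat with its hub up, 26 mm high in all: toothed rim 44 mm across in the lower 14 mm, plain round hub 30 mm in diameter in the upper 12 mm, through bore 19 mm, about 0.17 kg. Point on its axis half-way up (13 mm above its underside); z is its axis, towards the hub.
- sleeve_center (a point): Spacer sleeve: plain thin-walled steel tube, 36 mm in diameter, 18 mm high, bore 27 mm, standing on end. Point on its axis half-way up (9 mm above its underside); z is its axis. Either end may be up.
- large_bearing_center (a point): Large ball bearing: steel ring 52 mm in diameter, 15 mm high, bore 27 mm, with a dark seal between its inner and outer rings, lying flat. Point on its axis half-way up (7.5 mm above its underside); z is its axis. Either side may be up.
- small_bearing_center (a point): Small ball bearing: steel ring 40 mm in diameter, 12 mm high, bore 19 mm, with a dark seal between its inner and outer rings, lying flat. Point on its axis half-way up (6 mm above its underside); z is its axis. Either side may be up.
- button_box_center (a point): Bystander: loose black push-button box, 68 x 110 mm, 34 mm high (41 mm with its buttons). Point at the centre of the box, 17 mm up.
- grease_tin_center (a point): Bystander: loose round grease tin with a blue lid, 65 mm in diameter, 36 mm high. Point on its axis half-way up.
- screwdriver_grip (a point): Bystander: loose screwdriver lying on the desk, 190 mm long, black handle. Point in the middle of the handle.
There are look-alikes about, which are no part of the job. Leave any red look-alike of the part that bears gear_center alone.

How it is judged (in metres and radians):
At the end, for the whole second after the job is handed in: Thick shaft, upwards: gear (hub up), sleeve, large bearing; thin shaft: pinion (hub up), small bearing. Centres within 5 mm of the shaft axis and 3 mm of seated height (53, 75, 91.5; 53, 72 mm above the block's underside), axes within 0.08 rad of upright, at rest (under 0.02 m/s) (horizontal distance between each of gear_center, sleeve_center, large_bearing_center and thick_stand below 0.005 m and z of gear_center in the frame of thick_stand between 0.05 and 0.056 m and angle between each of gear_center, pinion_center's own z axis and vertical below 0.08 rad and linear speed of each of gear, sleeve, large_bearing, pinion, small_bearing below 0.02 m/s and z of sleeve_center in the frame of thick_stand between 0.072 and 0.078 m and angle between the z axis of each of sleeve_center, large_bearing_center and the z axis of thick_stand, either way round below 0.08 rad and z of large_bearing_center in the frame of thick_stand between 0.0885 and 0.0945 m and horizontal distance between each of pinion_center, small_bearing_center and thin_stand below 0.005 m and z of pinion_center in the frame of thin_stand between 0.05 and 0.056 m and z of small_bearing_center in the frame of thin_stand between 0.069 and 0.075 m and angle between the z axis of small_bearing_center and the z axis of thin_stand, either way round below 0.08 rad); the robot touches nothing.
It fails at once if the button box is moved more than 30 mm (distance of button_box_center from where it was at the start of the episode above 0.03 m).
It fails at once if the grease tin is moved more than 30 mm (distance of grease_tin_center from where it was at the start of the episode above 0.03 m).
It fails at once if the screwdriver is moved more than 30 mm (distance of screwdriver_grip from where it was at the start of the episode above 0.03 m).
It also fails if it takes over 128 s, if anything falls off the work surface, if the arm or the gripper's body presses on something with over 40 N, if the wrist force passes 120 N, or if a joint passes its speed limit or range.

## Working session

There is one attempt and no reset: what is moved stays moved. The work goes in short steps, Python scripts to look and compute and a tool call to move; the robot and the scene stay as the last step left them, time stands still between calls to the robot, and variables do not carry over. Pictures are saved under pics/ and viewed, about 12 in all and at most 16, crops included, and the job is handed in when it is done.

Besides the shell and the picture viewer there is one more tool, called after "Request:" by a JSON object that holds its "fn" and its "kwargs", one argument or row to a line. servo_tool: Moves the arm, as the interface text tells. Its arguments: {"type":"object","properties":{"moves":{"type":"array"},"force":{"type":"number"}},"required":["moves"]}

```bash
ls; mkdir -p pics; python3 - <<'E'
from rig import *
import cv2,numpy as np
s=observe();print(s)
for n in("top","side"):
    c=read_camera(n);np.savez(f"{n}0.npz",**c)
    cv2.imwrite(f"pics/{n}0.png",cv2.resize(c["pixels"][:,:,::-1],(800,600),interpolation=cv2.INTER_CUBIC))
    print(n,c["intrinsics"],c["k1"],c["xyz"],c["attitude"],(c["depth"]>0).mean())
E
```

```text
pics
{'t': 0.0, 'qpos': array([-8.38865609e+01,  2.05995765e+01,  8.66007442e+01, -3.81755656e-04,
        7.29096216e+01, -6.59451645e+00]), 'joint_velocities': array([ 0.05704943,  0.00577273,  0.08285202,  0.012784  , -0.09161469,
        0.0733863 ]), 'joint_torque': array([-2.09907848e-03, -5.27630854e+01, -2.78625423e+01,  1.25500182e-05,
        1.33230299e-02, -1.61169851e-06]), 'tcp_pos': array([ 131.91040881, -584.63894232,  252.4248413 ]), 'tcp_rot': array([-9.01092568e+01,  1.22637328e-02, -1.67291944e+02]), 'contact_force': array([-0.1254787 , -0.08490505, -0.75471875]), 'moment': array([ 0.05202896,  0.10474332, -0.04144864]), 'grip_width': 0.9952871175604399}
top [[382.62208725   0.         261.50658594]
 [  0.         382.62208725 190.98191877]
 [  0.           0.           1.        ]] -0.11430999317287643 [ 493.31143037    4.22197727 1034.21335078] [  2.04993493   0.76809917 -89.52897183] 0.9960734049479166
side [[390.09670096   0.         249.65901479]
 [  0.         390.09670096 197.09292908]
 [  0.           0.           1.        ]] 0.020557311883452334 [195.20411933 688.11866309 538.44998376] [ 5.75153237e+01  6.98853570e-02 -1.53482293e+02] 0.9961191813151041
```

View pics/top0.png

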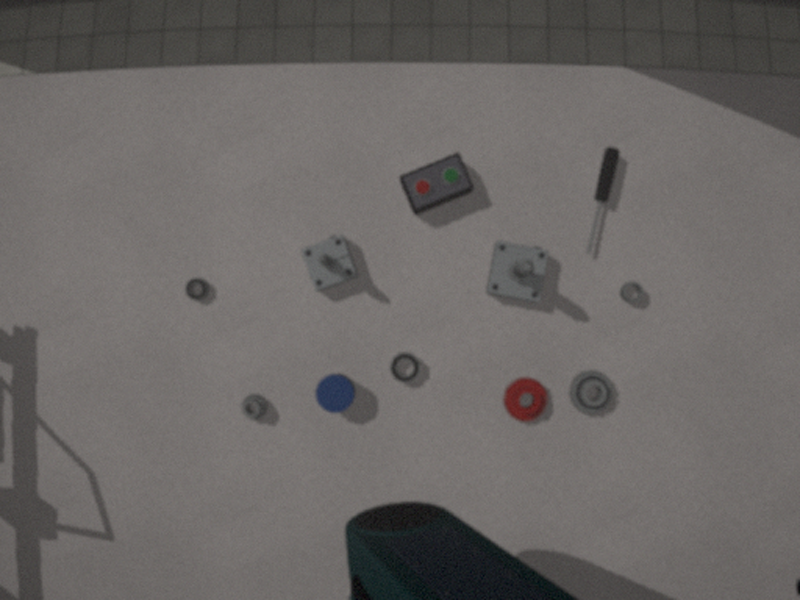

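View pics/side0.png

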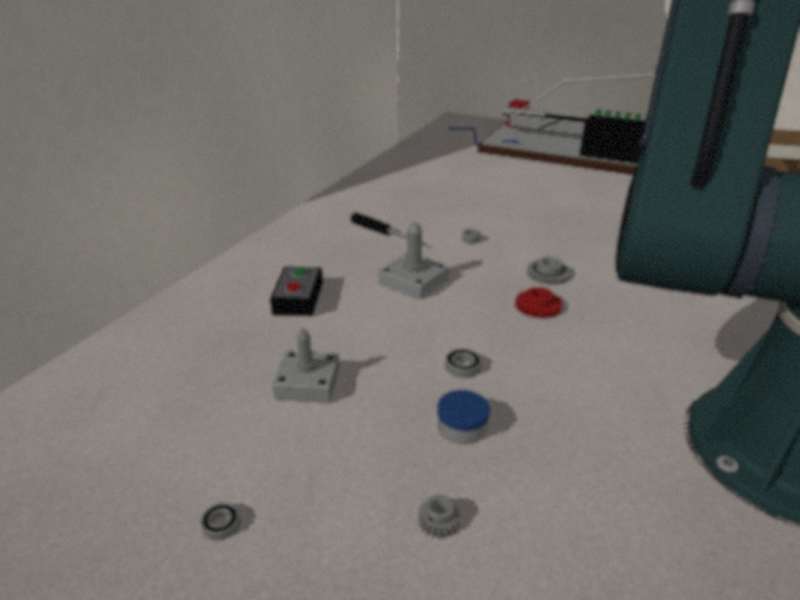

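Top view (800x600): steel gear at (593,392), red look-alike (525,398), sleeve (632,293), large bearing (405,367), pinion (255,406), small bearing (197,289), thick stand (517,270), thin stand (331,263), tin (336,392). The side view agrees. Next I measure the clouds from both cameras.

```bash
cat > h.py <<'E'
import numpy as np,cv2
from scipy.spatial.transform import Rotation as Ro
from scipy import ndimage as nd
def rays(c,uv):
    n=cv2.undistortPoints(np.asarray(uv,float).reshape(-1,1,2),c["intrinsics"],np.array([float(c["k1"]),0,0,0])).reshape(-1,2)
    R=Ro.from_euler("xyz",c["attitude"],degrees=True)
    return R.apply(np.c_[n[:,0],-n[:,1],-np.ones(len(n))])
def cloud(c):
    h,w=c["depth"].shape
    v,u=np.mgrid[:h,:w]
    P=c["xyz"]+rays(c,np.c_[u.ravel(),v.ravel()])*c["depth"].reshape(-1,1)
    return P.reshape(h,w,3)
def plane(c,uv,z):
    d=rays(c,uv); return c["xyz"]+d*((z-c["xyz"][2])/d[:,2])[:,None]
E
python3 - <<'E'
from h import *
for n in("top","side"):
    c=dict(np.load(n+"0.npz"));P=cloud(c)
    roi=(P[...,0]>300)&(P[...,0]<850)&(abs(P[...,1])<480)&(c["depth"]>0)
    z=P[...,2]; t=roi&(abs(z)<12)
    A=np.c_[P[t][:,:2],np.ones(t.sum())]
    for _ in range(3):
        co=np.linalg.lstsq(A,P[t][:,2],rcond=None)[0]; r=P[t][:,2]-A@co; t2=abs(r)<4; 
        tt=np.zeros_like(t);tt[t]=t2;t=tt;A=np.c_[P[t][:,:2],np.ones(t.sum())]
    print(n,"plane",co,"std",r.std())
    zz=z-(P[...,:2]@co[:2]+co[2])
    L,k=nd.label(nd.binary_opening(roi&(zz>6)&(zz<150)))
    for i in range(1,k+1):
        m=L==i
        if m.sum()<25: continue
        q=P[m];h=zz[m];hi=np.percentile(h,97);top=m&(zz>hi-5)
        print(i,m.sum(),"pix",np.round(nd.center_of_mass(m)[::-1],1),"mean",q.mean(0).round(1)," mid",((q.max(0)+q.min(0))/2).round(1),"ext",np.ptp(q,axis=0).round(),"h",np.percentile(h,[50,90,97,100]).round(1),"top",P[top].mean(0).round(1),top.sum(),"rgb",c["pixels"][m].mean(0).round())
E
```

```text
top plane [-1.10650698e-04 -2.16372170e-04  1.09610880e+00] std 1.6970626441954166
1 318 pix [387.9 111.7] mean [ 746.3 -321.5   23.1]  mid [ 746.7 -322.4   20.6] ext [94. 42. 20.] h [22.6 26.4 27.6 29.4] top [ 748.7 -323.7   26. ] 165 rgb [46. 45. 44.]
2 1134 pix [279.  117.2] mean [724.2 -26.7  35.5]  mid [725.6 -26.8  27.5] ext [102. 122.  39.] h [34.9 39.3 41.8 45.9] top [726.3 -25.6  40.1] 295 rgb [65. 62. 62.]
7 831 pix [210.1 167.8] mean [589.3 154.1  31.8]  mid [590.5 155.2  52.1] ext [93. 96. 89.] h [27.9 31.9 83.3 95.4] top [588.3 154.1  87.4] 35 rgb [92. 92. 92.]
9 1147 pix [330.8 173.3] mean [ 576.5 -163.2   36.2]  mid [ 578.5 -165.2   62. ] ext [101. 101. 107.] h [ 28.4  46.4 107.4 114.4] top [ 576.1 -165.5  109.1] 67 rgb [90. 91. 91.]
12 138 pix [125.2 184.3] mean [545.1 390.3  12.1]  mid [544.7 390.5  12.2] ext [36. 42. 10.] h [11.1 13.4 14.7 16.4] top [544.4 390.6  12.8] 111 rgb [69. 67. 66.]
13 36 pix [399.8 186.9] mean [ 543.6 -354.2   16.1]  mid [ 544.9 -355.8   15.4] ext [30. 13. 15.] h [15.7 19.6 20.3 21.6] top [ 544.  -354.4   19. ] 21 rgb [82. 81. 80.]
17 226 p
[... 2035 characters left out ...]
93.2] top [586.8 159.1  82.7] 58 rgb [98. 98. 96.]
8 290 pix [295.9 231.2] mean [411.1  28.1  11.8]  mid [411.6  26.8  10.2] ext [52. 52. 11.] h [13.7 15.4 16.1 16.7] top [411.5  26.7  12.8] 234 rgb [79. 78. 76.]
9 924 pix [295.8 265.7] mean [365.7 150.9  29.4]  mid [368.4 143.   21.4] ext [64. 64. 33.] h [35.  36.6 37.2 38.6] top [368.1 144.3  34.6] 628 rgb [47. 63. 87.]
10 492 pix [280.5 329.1] mean [338.6 290.2  17.3]  mid [340.1 288.   16.5] ext [44. 40. 22.] h [15.6 26.2 26.8 27.9] top [339.9 287.5  24.7] 174 rgb [89. 88. 85.]
11 381 pix [140.8 332.1] mean [542.  391.5  10.5]  mid [543.6 390.8   9.9] ext [40. 40.  9.] h [11.4 12.8 13.7 14.9] top [542.5 390.9  10.9] 343 rgb [70. 69. 66.]
```

Request:
{"fn": "servo_tool", "kwargs": {
  "moves": [
    [62,30,36.3,-8,0,0,0],
    [62,30,36.3,-8,0,0,0],
    [62,30,36.3,-8,0,0,0],
    [62,30,36.3,-8,0,0,0],
    [62,30,36.3,-8,0,0,0],
    [62,30,36.3,-8,0,0,0],
    [62,30,36.3,-8,0,0,0],
    [62,30,36.3,-8,0,0,0],
    [62,0,0,-38,0,0,0],
    [62,0,0,-38,0,0,0]
  ],
  "force": 60
}}

```text
t: 1.1
tcp_pos: [373.7, -294.0, 113.1]
tcp_rot: [-89.9, 0.1, -167.1]
contact_force: [-0.1, 0.4, -1.2]
grip_width: 0.726
```

```bash
python3 - <<'E'
from rig import *
from h import *
s=observe();print(s["t"],s["tcp_pos"],s["tcp_rot"],s["contact_force"],s["grip_width"],s["qpos"])
c=dict(np.load("top0.npz"));P=cloud(c);g=cv2.cvtColor(c["pixels"],cv2.COLOR_RGB2GRAY)
for nm,x,y,b in(("thick",577,-163,90),("thin",589,155,76)):
  for n in("top","side"):
    c=dict(np.load(n+"0.npz"));Q=cloud(c);z=Q[...,2]-(-2 if n=="side" else 0)
    near=(np.hypot(Q[...,0]-x,Q[...,1]-y)<75)
    m=near&(z>20)&(z<34)
    w=Q[m][:,:2].astype(np.float32)
    r=cv2.minAreaRect(w)
    row=[]
    for lo in (48,60,72,84,96):
        k=near&(abs(z-lo)<6); 
        if k.sum()>5: row.append((lo,int(k.sum()),Q[k][:,:2].mean(0).round(1)))
    print(nm,n,r,row)
c=dict(np.load("top0.npz"));d=dict(np.load("side0.npz"))
a=c["pixels"][165:210,380:425,::-1];b=d["pixels"][135:170,278:323,::-1]
a=cv2.resize(a,(390,390),interpolation=cv2.INTER_CUBIC);b=cv2.resize(b,(390,int(390*35/45)),interpolation=cv2.INTER_CUBIC)
b=cv2.copyMakeBorder(b,0,390-b.shape[0],0,0,cv2.BORDER_CONSTANT)
cv2.imwrite("pics/sl.png",cv2.convertScaleAbs(np.hstack([a,b]),alpha=1.6))
d=read_camera("side");np.savez("side1.npz",**d)
P=cloud(d);
m=(abs(P[...,0]-372)<70)&(abs(P[...,1]+294)<70)&(P[...,2]>45)&(P[...,2]<300)
from collections import Counter
z=P[m][:,2];print(np.histogram(z,bins=range(40,200,5)))
cv2.imwrite("pics/s1.png",cv2.convertScaleAbs(cv2.resize(d["pixels"][60:220,260:460,::-1],(750,600),interpolation=cv2.INTER_CUBIC),alpha=1.4))
E
```

```text
1.1 [ 373.71020391 -293.99656911  113.08601095] [-8.98543362e+01  9.40159069e-02 -1.67078823e+02] [-0.06729317  0.38384275 -1.16654545] 0.72639889767564 [-4.65287972e+01  2.11794841e+01  1.10594437e+02  9.31130245e-03
  4.80528479e+01  3.05439317e+01]
thick top ((577.5158081054688, -166.43801879882812), (91.08162689208984, 88.32112884521484), 78.9797134399414) [(48, 22, array([ 573.8, -159.7])), (60, 7, array([ 572.8, -156.2])), (72, 8, array([ 570. , -158.7])), (84, 8, array([ 574.5, -158.1])), (96, 15, array([ 573.1, -162.2]))]
thick side ((576.7686767578125, -162.36166381835938), (91.582763671875, 92.9016342163086), 80.94207763671875) [(48, 41, array([ 573.9, -157.2])), (60, 41, array([ 573. , -157.4])), (72, 37, array([ 573.2, -157.3])), (84, 39, array([ 572.3, -155.9])), (96, 40, array([ 573. , -156.2]))]
thin top ((589.9369506835938, 155.3804931640625), (74.85968017578125, 77.40635681152344), 20.181812286376953) [(48, 11, array([587.2, 150.4])), (60, 8, array([584.4, 150.8])), (84, 27, array([588.3, 153.3])), (96, 10, array([588.8, 155. ]))]
thin side ((588.9349365234375, 155.65525817871094), (75.97943115234375, 78.96357727050781), 20.179475784301758) [(48, 40, array([586.2, 160.5])), (60, 38, array([585.5, 160.2])), (72, 40, array([585.7, 160.2])), (84, 44, array([586.7, 159.6])), (96, 10, array([588.4, 156.2]))]
(array([ 0,  0,  0,  0,  0,  0,  0,  0,  0,  0,  1, 10, 13, 17, 16, 19, 28,
       21, 13,  6,  5, 21, 27, 13, 15, 26, 25, 33, 26, 29, 45]), array([ 40,  45,  50,  55,  60,  65,  70,  75,  80,  85,  90,  95, 100,
       105, 110, 115, 120, 125, 130, 135, 140, 145, 150, 155, 160, 165,
       170, 175, 180, 185, 190, 195]))
```

View pics/sl.png

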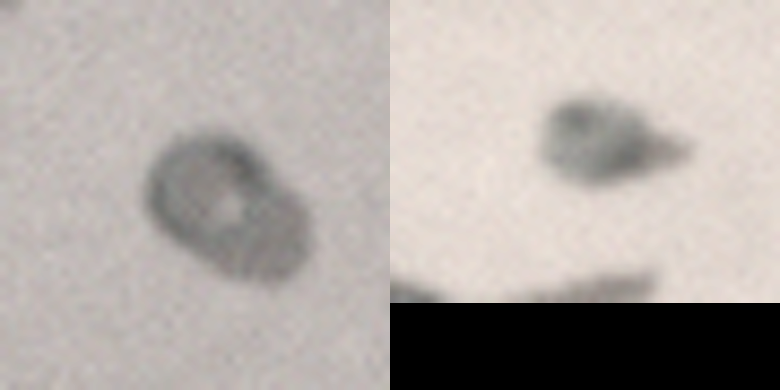

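View pics/s1.png

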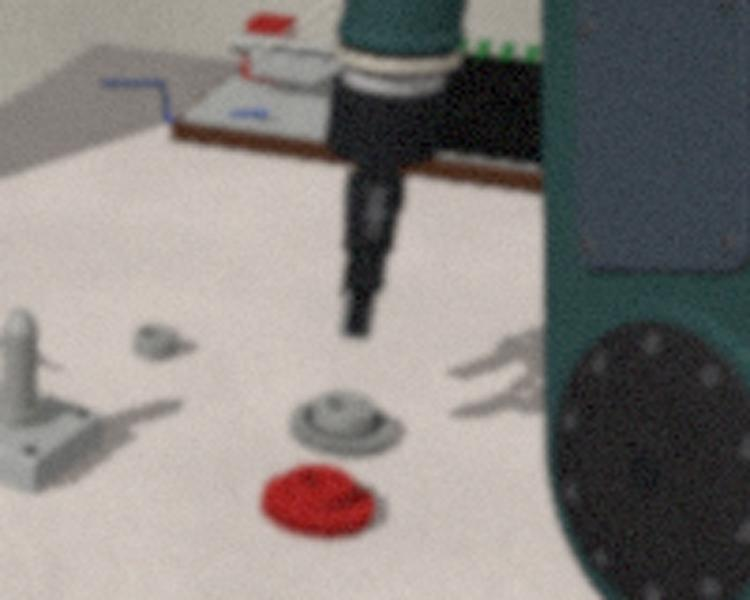

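Crop: the sleeve's upper rim is centred at about top-image pixel (404.0, 186.7). Side picture: the open gripper is straight above the steel gear, jaws along the view line, with fingertips ≈17 mm below the TCP at this opening.

Request:
{"fn": "servo_tool", "kwargs": {
  "moves": [
    [62,0,0,-25,0,0,0],
    [62,0,0,-25,0,0,0],
    [62,0,0,-18,0,0,0],
    [62,0,0,-10,0,0,0],
    [62,0,0,0,0,0,0],
    [62,0,0,0,0,0,0],
    [40,0,0,0,0,0,0],
    [40,0,0,0,0,0,0],
    [40,0,0,0,0,0,0],
    [40,0,0,0,0,0,0]
  ],
  "force": 60
}}

```text
t: 2.15
tcp_pos: [373.1, -296.5, 37.0]
tcp_rot: [-89.8, 0.1, -167.3]
contact_force: [-1.3, -2.5, 8.2]
grip_width: 0.492
```

Request:
{"fn": "servo_tool", "kwargs": {
  "moves": [
    [30,0,0,1,0,0,0],
    [30,0,0,1,0,0,0],
    [30,0,0,0,0,0,0],
    [30,0,0,5,0,0,0],
    [30,0,0,10,0,0,0],
    [30,0,0,10,0,0,0],
    [30,0,0,10,0,0,0],
    [30,0,0,0,0,0,0],
    [30,0,0,0,0,0,0],
    [30,0,0,0,0,0,0]
  ],
  "force": 80
}}

```text
t: 3.15
tcp_pos: [371.8, -294.7, 72.2]
tcp_rot: [-90.0, -0.0, -167.3]
contact_force: [0.0, -0.7, -4.7]
grip_width: 0.485
```

```bash
cat > shot.py <<'E'
import sys
from rig import *
from h import *
# name x y  : crop of side view about world point
def shot(tag,p,half=40,views=("side","top")):
    out=[]
    for n in views:
        c=read_camera(n);np.savez(f"{n}_{tag}.npz",**c)
        R=Ro.from_euler("xyz",c["attitude"],degrees=True);q=R.inv().apply(np.array(p)-c["xyz"])
        a,b=q[0]/-q[2],-q[1]/-q[2];k=1+float(c["k1"])*(a*a+b*b);K=c["intrinsics"]
        u,v=int(K[0,0]*a*k+K[0,2]),int(K[1,1]*b*k+K[1,2])
        u0,v0=max(0,u-half),max(0,v-half)
        im=c["pixels"][v0:v+half,u0:u+half,::-1]
        print(n,"crop origin",u0,v0,im.shape)
        out.append(cv2.resize(im,(400,400),interpolation=cv2.INTER_CUBIC))
    cv2.imwrite(f"pics/{tag}.png",cv2.convertScaleAbs(np.hstack(out),alpha=1.4))
if __name__=="__main__":
    s=observe();print(s["t"],s["tcp_pos"].round(1),s["tcp_rot"].round(1),s["contact_force"].round(1),round(s["grip_width"]*85.4,1),s["qpos"].round(0))
    shot(sys.argv[1],[float(v) for v in sys.argv[2:5]])
E
python3 shot.py g1 372 -295 50; python3 - <<'E'
from h import *
c=dict(np.load("top0.npz"));print(plane(c,[(404.0,186.7)],18))
E
```

```text
3.15 [ 371.8 -294.7   72.2] [ -90.    -0.  -167.3] [ 0.  -0.7 -4.7] 41.4 [-47.  25. 112.   0.  42.  31.]
side crop origin 312 119 (80, 80, 3)
top crop origin 341 212 (80, 80, 3)
[[ 544.06593355 -365.03583376   18.        ]]
```

View pics/g1.png

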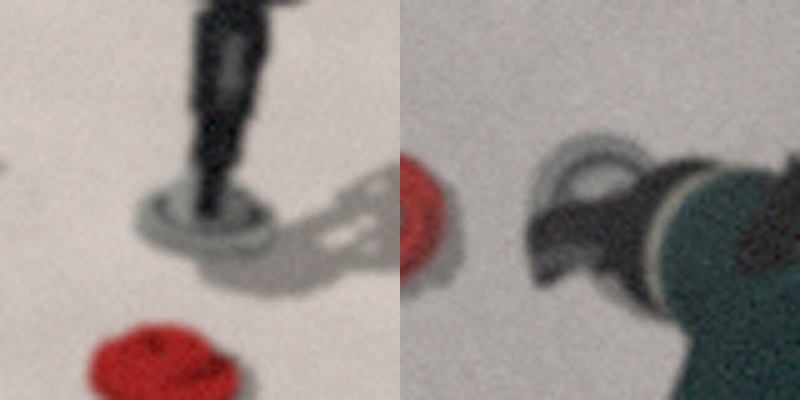

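Side crop: gear is held by the hub, centred on the fingers (rim 137–275, finger at ~205); the top crop shows the hub in the jaws. Weight −4.7 N confirms the lift. Carrying it over the thick shaft.

Request:
{"fn": "servo_tool", "kwargs": {
  "moves": [
    [30,0,0,40,0,0,0],
    [30,0,0,40,0,0,0],
    [30,25.2,16.2,18,0,0,0],
    [30,36,22.8,0,0,0,0],
    [30,36,22.8,0,0,0,0],
    [30,36,22.8,0,0,0,0],
    [30,36,22.8,0,0,0,0],
    [30,36,22.8,0,0,0,0],
    [30,0,0,0,0,0,0],
    [30,0,0,0,0,0,0]
  ]
}}

```text
t: 4.25
tcp_pos: [577.1, -163.7, 169.2]
tcp_rot: [-90.1, -0.1, -167.2]
contact_force: [-1.6, -0.5, -5.8]
grip_width: 0.481
```

```bash
python3 shot.py g2 577 -165 120
```

```text
4.25 [ 577.1 -163.7  169.2] [-9.010e+01 -1.000e-01 -1.672e+02] [-1.6 -0.5 -5.8] 41.1 [-22.  25.  92.  -0.  63.  55.]
side crop origin 224 99 (80, 80, 3)
top crop origin 297 130 (80, 80, 3)
```

View pics/g2.png

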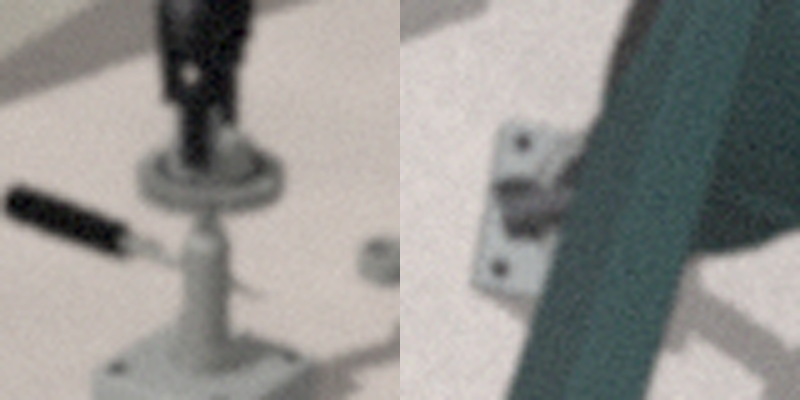

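Side crop: gear (138–284, mid 211) hangs over the nose (shaft 183–229, mid 206), about 1 px to the right. Nudge and descend.

Request:
{"fn": "servo_tool", "kwargs": {
  "moves": [
    [30,1.5,0.7,-8,0,0,0],
    [30,0,0,-8,0,0,0],
    [30,0,0,-6,0,0,0],
    [30,0,0,-5,0,0,0],
    [30,0,0,-5,0,0,0],
    [30,0,0,-5,0,0,0],
    [30,0,0,-4,0,0,0],
    [30,0,0,-3,0,0,0],
    [30,0,0,0,0,0,0],
    [30,0,0,0,0,0,0]
  ]
}}

```text
t: 5.35
tcp_pos: [579.2, -165.3, 126.1]
tcp_rot: [-89.9, 0.0, -167.3]
contact_force: [0.5, -7.2, -6.2]
grip_width: 0.483
```

Bore is on the shaft (underside ≈89 mm); lateral force says shift −y. Continue down.

Request:
{"fn": "servo_tool", "kwargs": {
  "moves": [
    [30,0,-1,0,0,0,0],
    [30,0,0,-4,0,0,0],
    [30,0,0,-5,0,0,0],
    [30,0,0,-6,0,0,0],
    [30,0,0,-6,0,0,0],
    [30,0,0,-6,0,0,0],
    [30,0,0,-6,0,0,0],
    [30,0,0,-6,0,0,0],
    [30,0,0,-3,0,0,0],
    [30,0,0,0,0,0,0]
  ]
}}

```text
t: 6.35
tcp_pos: [579.0, -165.4, 83.4]
tcp_rot: [-90.0, 0.0, -167.3]
contact_force: [1.4, -7.0, -7.8]
grip_width: 0.482
```

Request:
{"fn": "servo_tool", "kwargs": {
  "moves": [
    [30,0,-0.7,-2,0,0,0],
    [30,0,0,-2,0,0,0],
    [30,0,0,-1,0,0,0],
    [30,0,0,-1,0,0,0],
    [30,0,0,-1,0,0,0],
    [30,0,0,-0.5,0,0,0],
    [30,0,0,0,0,0,0],
    [30,0,0,0,0,0,0],
    [30,0,0,0,0,0,0],
    [30,0,0,0,0,0,0]
  ]
}}

```text
t: 7.35
tcp_pos: [578.7, -165.6, 77.3]
tcp_rot: [-90.0, 0.0, -167.3]
contact_force: [-1.2, -1.6, 6.2]
grip_width: 0.481
```

Seated (force flipped from −7.8 to +6.2 N). Release, retreat, and head over the sleeve.

Request:
{"fn": "servo_tool", "kwargs": {
  "moves": [
    [62,0,0,0,0,0,0],
    [62,0,0,0,0,0,0],
    [62,0,0,0,0,0,0],
    [62,0,0,20,0,0,0],
    [62,0,0,40,0,0,0],
    [62,0,0,40,0,0,0],
    [60,-7,-40,0,0,0,0],
    [60,-8.7,-40,0,0,0,0],
    [60,-9,-40,0,0,0,0],
    [60,-9,-40,0,0,0,0]
  ]
}}

```text
t: 8.35
tcp_pos: [544.5, -326.7, 176.7]
tcp_rot: [-90.0, 0.0, -167.3]
contact_force: [0.2, -0.4, -0.5]
grip_width: 0.698
```

```bash
python3 shot.py g3 577 -165 60
```

```text
8.35 [ 544.5 -326.7  176.7] [ -90.     0.  -167.3] [ 0.2 -0.4 -0.5] 59.6 [-37.  28.  87.   0.  66.  40.]
side crop origin 224 120 (80, 80, 3)
top crop origin 293 132 (80, 80, 3)
```

View pics/g3.png

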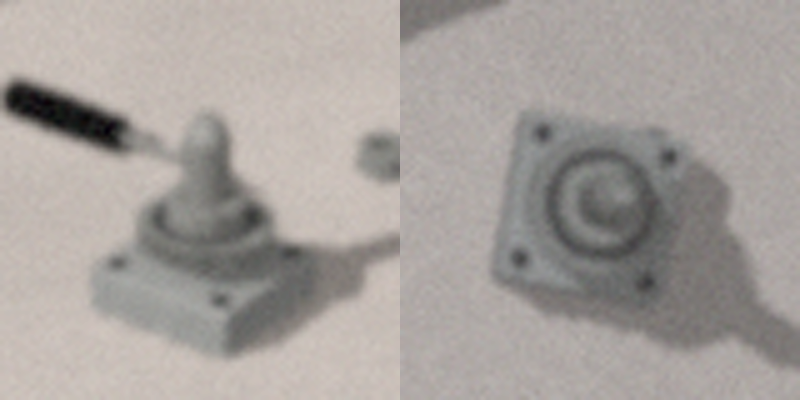

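Side crop: gear sits level low on the shaft, hub up; the top crop shows it concentric on the block. Now the sleeve.

Request:
{"fn": "servo_tool", "kwargs": {
  "moves": [
    [60,-0.4,-39.3,-20,0,0,0],
    [60,0,0,-40,0,0,0],
    [60,0,0,-40,0,0,0],
    [60,0,0,-28,0,0,0],
    [60,0,0,-14,0,0,0],
    [60,0,0,-6.8,0,0,0],
    [60,0,0,0,0,0,0],
    [25,0,0,0,0,0,0],
    [25,0,0,0,0,0,0],
    [25,0,0,0,0,0,0]
  ],
  "force": 50
}}

```text
t: 9.45
tcp_pos: [545.8, -365.8, 30.2]
tcp_rot: [-89.9, 0.1, -167.3]
contact_force: [-0.7, 1.4, 6.9]
grip_width: 0.401
```

Request:
{"fn": "servo_tool", "kwargs": {
  "moves": [
    [25,0,0,0,0,0,0],
    [25,0,0,0,0,0,0],
    [25,0,0,0,0,0,0],
    [25,0,0,5,0,0,0],
    [25,0,0,15,0,0,0],
    [25,0,0,20,0,0,0],
    [25,0,0,0,0,0,0],
    [25,0,0,0,0,0,0],
    [25,0,0,0,0,0,0],
    [25,0,0,0,0,0,0]
  ]
}}

```text
t: 10.45
tcp_pos: [544.0, -364.5, 67.1]
tcp_rot: [-90.1, -0.1, -167.3]
contact_force: [-1.8, -0.3, -0.3]
grip_width: 0.398
```

```bash
python3 shot.py s1 544 -365 50
```

```text
10.45 [ 544.  -364.5   67.1] [-9.010e+01 -1.000e-01 -1.673e+02] [-1.8 -0.3 -0.3] 34.0 [-40.  36.  89.   0.  55.  37.]
side crop origin 261 98 (80, 80, 3)
top crop origin 368 146 (80, 80, 3)
```

View pics/s1.png

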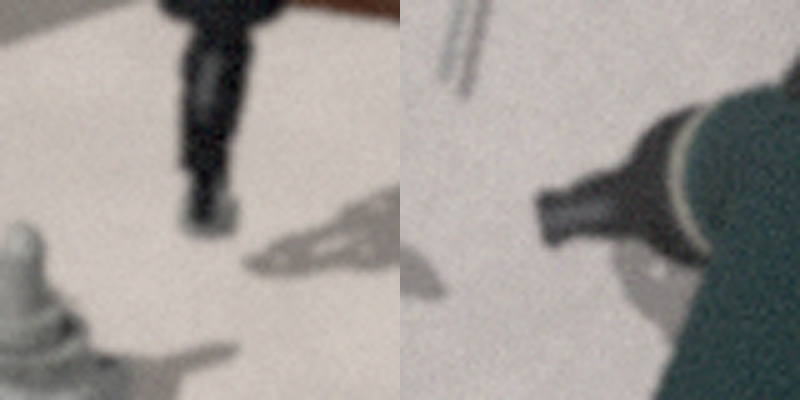

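Side crop: sleeve is off the desk, upright and centred in the jaws (180–238). Carry it to the thick shaft.

Request:
{"fn": "servo_tool", "kwargs": {
  "moves": [
    [25,0,0,40,0,0,0],
    [25,0,0,40,0,0,0],
    [25,4.1,24.3,10,0,0,0],
    [25,6,35,0,0,0,0],
    [25,6,35,0,0,0,0],
    [25,6,35,0,0,0,0],
    [25,6,35,0,0,0,0],
    [25,6,35,0,0,0,0],
    [25,0,0,0,0,0,0],
    [25,0,0,0,0,0,0]
  ]
}}

```text
t: 11.55
tcp_pos: [578.6, -164.9, 157.6]
tcp_rot: [-90.0, -0.0, -167.2]
contact_force: [-0.7, -0.4, -0.9]
grip_width: 0.403
```

Request:
{"fn": "servo_tool", "kwargs": {
  "moves": [
    [25,0,0,-8,0,0,0],
    [25,0,0,-8,0,0,0],
    [25,0,0,-6,0,0,0],
    [25,0,0,-5,0,0,0],
    [25,0,0,-4,0,0,0],
    [25,0,0,-4,0,0,0],
    [25,0,0,-3,0,0,0],
    [25,0,0,-2,0,0,0],
    [25,0,0,0,0,0,0],
    [25,0,0,0,0,0,0]
  ]
}}

```text
t: 12.55
tcp_pos: [578.8, -165.7, 118.1]
tcp_rot: [-90.0, 0.0, -167.3]
contact_force: [0.8, 0.0, -0.4]
grip_width: 0.4
```

On the shaft with no side force. Down to near seat.

Request:
{"fn": "servo_tool", "kwargs": {
  "moves": [
    [25,0,0,-5,0,0,0],
    [25,0,0,-5,0,0,0],
    [25,0,0,-5,0,0,0],
    [25,0,0,-3,0,0,0],
    [25,0,0,-2,0,0,0],
    [25,0,0,-2,0,0,0],
    [25,0,0,-1,0,0,0],
    [25,0,0,-1,0,0,0],
    [25,0,0,0,0,0,0],
    [25,0,0,0,0,0,0]
  ]
}}

```text
t: 13.55
tcp_pos: [578.8, -165.7, 96.0]
tcp_rot: [-90.0, 0.0, -167.3]
contact_force: [-5.4, 1.2, 16.3]
grip_width: 0.399
```

Seated (16 N). Release and go to the large bearing.

Request:
{"fn": "servo_tool", "kwargs": {
  "moves": [
    [60,0,0,0,0,0,0],
    [60,0,0,0,0,0,0],
    [60,0,0,0,0,0,0],
    [62,0,0,30,0,0,0],
    [70,0,0,46,0,0,0],
    [75,-32.9,38,0,0,0,0],
    [75,-33,38,0,0,0,0],
    [75,-33,38,0,0,0,0],
    [75,-33,38,0,0,0,0],
    [75,-33,38,0,0,0,0]
  ]
}}

```text
t: 14.55
tcp_pos: [413.3, 24.3, 169.8]
tcp_rot: [-90.0, 0.0, -167.3]
contact_force: [0.6, 0.9, 0.5]
grip_width: 0.874
```

```bash
python3 - <<'E'
from rig import *
from h import *
c=read_camera("side");P=cloud(c);np.savez("side2.npz",**c)
c0=dict(np.load("side0.npz"));P0=cloud(c0)
m=(np.hypot(P[...,0]-574,P[...,1]+158)<30)
for z in range(44,100,4):
    k=m&(abs(P[...,2]+1.5-z)<2); q=P[k]
    print(z,k.sum(),q.mean(0).round(1) if k.sum() else "",np.ptp(np.nonzero(k)[1])+1 if k.sum() else "")
print(observe()["tcp_pos"])
E
```

```text
44 15 [ 561.5 -135.9   42.4] 16
48 15 [ 566.5 -134.8   46.6] 18
52 92 [ 568.7 -147.3   50.4] 22
56 20 [ 570.4 -148.2   54.6] 16
60 22 [ 568.  -147.8   58.4] 16
64 35 [ 572.5 -150.8   62.9] 16
68 24 [ 569.8 -153.7   65.9] 16
72 21 [ 569.9 -152.6   70.4] 14
76 17 [ 574.1 -151.3   74.5] 14
80 23 [ 573.7 -152.6   78.5] 14
84 37 [ 572.7 -157.9   82. ] 14
88 13 [ 573.5 -155.6   86.8] 9
92 9 [ 573.7 -155.    90.8] 8
96 16 [ 571.5 -156.7   94.6] 9
[405.02821837  28.79671391 168.65492152]
```

Profile shows the sleeve (14 px wide) ending at ≈84 mm, the bare shaft above: seated. Descend on the large bearing.

Request:
{"fn": "servo_tool", "kwargs": {
  "moves": [
    [75,0,0,-40,0,0,0],
    [75,0,0,-40,0,0,0],
    [75,0,0,-34,0,0,0],
    [75,0,0,-18,0,0,0],
    [75,0,0,-9,0,0,0],
    [75,0,0,-5,0,0,0],
    [75,0,0,0,0,0,0],
    [45,0,0,0,0,0,0],
    [40,0,0,0,0,0,0],
    [40,0,0,0,0,0,0]
  ],
  "force": 60
}}

```text
t: 15.6
tcp_pos: [415.6, 23.1, 25.4]
tcp_rot: [-90.0, 0.1, -167.3]
contact_force: [-1.1, -0.3, 13.1]
grip_width: 0.586
```

Request:
{"fn": "servo_tool", "kwargs": {
  "moves": [
    [40,0,0,0,0,0,0],
    [40,0,0,0,0,0,0],
    [40,0,0,0,0,0,0],
    [40,0,0,5,0,0,0],
    [40,0,0,15,0,0,0],
    [40,0,0,20,0,0,0],
    [40,0,0,0,0,0,0],
    [40,0,0,0,0,0,0],
    [40,0,0,0,0,0,0],
    [40,0,0,0,0,0,0]
  ]
}}

```text
t: 16.6
tcp_pos: [414.2, 23.2, 63.4]
tcp_rot: [-90.0, -0.1, -167.3]
contact_force: [0.7, 0.5, -2.4]
grip_width: 0.589
```

```bash
python3 shot.py b1 414 24 50
```

```text
16.6 [414.2  23.2  63.4] [-9.000e+01 -1.000e-01 -1.673e+02] [ 0.7  0.5 -2.4] 50.3 [ -6.  23. 120.   0.  37.  71.]
side crop origin 256 175 (80, 80, 3)
top crop origin 218 195 (80, 80, 3)
```

View pics/b1.png

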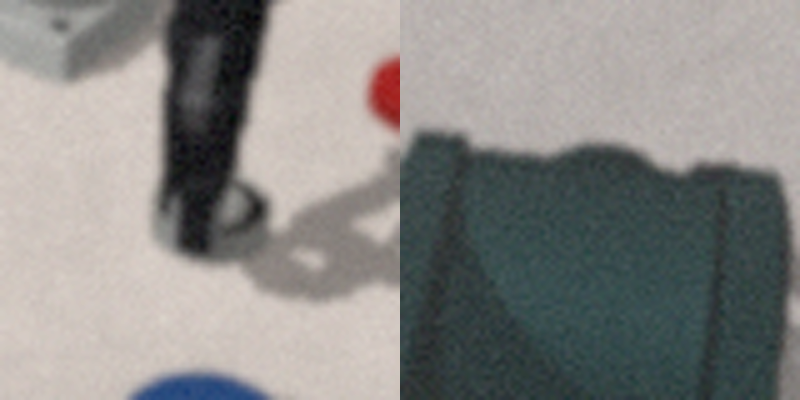

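Side crop: bearing held flat (155–268); it may sit ~2–3 mm off the finger's middle along −x. I'll check above the shaft.

Request:
{"fn": "servo_tool", "kwargs": {
  "moves": [
    [40,0,0,40,0,0,0],
    [40,0,0,40,0,0,0],
    [40,14.9,-20,14,0,0,0],
    [40,30,-34,0,0,0,0],
    [40,30,-34,0,0,0,0],
    [40,30,-34,0,0,0,0],
    [40,30,-34,0,0,0,0],
    [40,30,-34,0,0,0,0],
    [40,0,0,0,0,0,0],
    [40,0,0,0,0,0,0]
  ]
}}

```text
t: 17.7
tcp_pos: [579.6, -167.6, 156.8]
tcp_rot: [-90.1, -0.1, -167.4]
contact_force: [0.5, 0.0, -1.5]
grip_width: 0.581
```

```bash
python3 shot.py b2 577 -165 120
```

```text
17.7 [ 579.6 -167.6  156.8] [-9.010e+01 -1.000e-01 -1.674e+02] [ 0.5  0.  -1.5] 49.6 [-23.  27.  92.   0.  62.  55.]
side crop origin 224 99 (80, 80, 3)
top crop origin 297 130 (80, 80, 3)
```

View pics/b2.png

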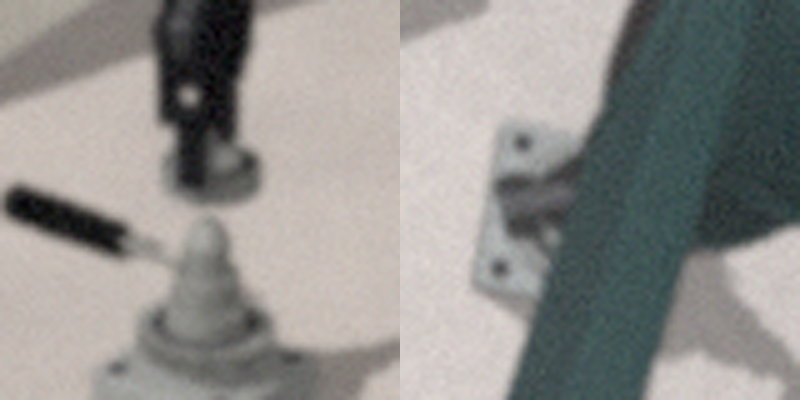

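Bearing mid ≈212 vs shaft 206 px in the crop: ~2.5 mm off along (−x,−y). Correct and descend.

Request:
{"fn": "servo_tool", "kwargs": {
  "moves": [
    [40,2.2,1,-6,0,0,0],
    [40,0,0,-6,0,0,0],
    [40,0,0,-6,0,0,0],
    [40,0,0,-5,0,0,0],
    [40,0,0,-4,0,0,0],
    [40,0,0,-3,0,0,0],
    [40,0,0,-3,0,0,0],
    [40,0,0,-3,0,0,0],
    [40,0,0,0,0,0,0],
    [40,0,0,0,0,0,0]
  ]
}}

```text
t: 18.8
tcp_pos: [581.4, -165.8, 121.7]
tcp_rot: [-90.0, -0.1, -167.3]
contact_force: [-2.2, -0.0, -3.0]
grip_width: 0.587
```

Request:
{"fn": "servo_tool", "kwargs": {
  "moves": [
    [40,-0.4,0,-2,0,0,0],
    [40,0,0,-2,0,0,0],
    [40,0,0,-2,0,0,0],
    [40,0,0,-2,0,0,0],
    [40,0,0,-2,0,0,0],
    [40,0,0,-1.5,0,0,0],
    [40,0,0,-1,0,0,0],
    [40,0,0,-1,0,0,0],
    [40,0,0,-0.5,0,0,0],
    [40,0,0,0,0,0,0]
  ]
}}

```text
t: 19.8
tcp_pos: [581.4, -165.9, 109.5]
tcp_rot: [-90.0, 0.0, -167.3]
contact_force: [-6.6, 0.9, 12.9]
grip_width: 0.588
```

Seated (13 N up at the expected height). Release and travel to the pinion.

Request:
{"fn": "servo_tool", "kwargs": {
  "moves": [
    [70,0,0,0,0,0,0],
    [70,0,0,0,0,0,0],
    [70,0,0,0,0,0,0],
    [70,0,0,25,0,0,0],
    [60,0,0,37,0,0,0],
    [55,-20,37.5,0,0,0,0],
    [55,-20,37.5,0,0,0,0],
    [55,-20,37.5,0,0,0,0],
    [55,-20,37.5,0,0,0,0],
    [55,-20,37.5,0,0,0,0]
  ]
}}

```text
t: 20.8
tcp_pos: [481.1, 23.0, 170.0]
tcp_rot: [-90.0, 0.1, -167.3]
contact_force: [1.1, 1.0, -0.0]
grip_width: 0.645
```

Request:
{"fn": "servo_tool", "kwargs": {
  "moves": [
    [55,-20,37.5,0,0,0,0],
    [55,-20,37.5,0,0,0,0],
    [55,-20,37.5,0,0,0,0],
    [55,-20,37.5,0,0,0,0],
    [55,-20,37.5,0,0,0,0],
    [55,-20,37.5,0,0,0,0],
    [55,-20.3,38.2,0,0,0,0],
    [55,0,0,-40,0,0,0],
    [55,0,0,-30,0,0,0],
    [55,0,0,0,0,0,0]
  ]
}}

```text
t: 21.8
tcp_pos: [338.8, 284.1, 97.3]
tcp_rot: [-89.9, -0.3, -167.2]
contact_force: [-0.8, -0.7, 0.7]
grip_width: 0.636
```

```bash
python3 shot.py p1 480 0 50; python3 - <<'E'
from h import *
c=dict(np.load("side_p1.npz"))
a=c["pixels"][130:200,232:302,::-1];b=c["pixels"][240:360,220:340,::-1]
f=lambda x:cv2.resize(x,(400,400),interpolation=cv2.INTER_CUBIC)
cv2.imwrite("pics/p1b.png",cv2.convertScaleAbs(np.hstack([f(a),f(b)]),alpha=1.4))
E
```

```text
21.8 [338.8 284.1  97.3] [ -89.9   -0.3 -167.2] [-0.8 -0.7  0.7] 54.3 [ 31.  21. 115.   0.  44. 108.]
side crop origin 232 162 (80, 80, 3)
top crop origin 228 169 (80, 80, 3)
```

View pics/p1b.png

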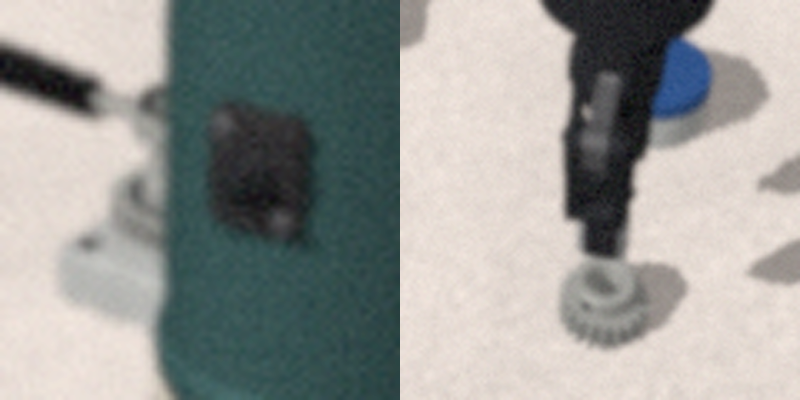

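Right crop: gripper over the pinion (hub mid ≈603, near finger ≈603, allowing for jaw skew ~1–3 mm). Nudge, descend, grip, lift.

Request:
{"fn": "servo_tool", "kwargs": {
  "moves": [
    [55,1,0.4,-25,0,0,0],
    [55,0,0,-20,0,0,0],
    [55,0,0,-10,0,0,0],
    [55,0,0,-8,0,0,0],
    [55,0,0,0,0,0,0],
    [55,0,0,0,0,0,0],
    [20,0,0,0,0,0,0],
    [20,0,0,0,0,0,0],
    [20,0,0,0,0,0,0],
    [20,0,0,0,0,0,0]
  ],
  "force": 60
}}

```text
t: 22.9
tcp_pos: [342.7, 285.5, 37.9]
tcp_rot: [-90.0, 0.1, -167.3]
contact_force: [-0.9, -1.5, 9.8]
grip_width: 0.324
```

Request:
{"fn": "servo_tool", "kwargs": {
  "moves": [
    [20,0,0,0,0,0,0],
    [20,0,0,0,0,0,0],
    [20,0,0,5,0,0,0],
    [20,0,0,15,0,0,0],
    [20,0,0,20,0,0,0],
    [20,0,0,0,0,0,0],
    [20,0,0,0,0,0,0],
    [20,0,0,0,0,0,0],
    [20,0,0,0,0,0,0],
    [20,0,0,0,0,0,0]
  ]
}}

```text
t: 23.9
tcp_pos: [341.8, 285.0, 76.3]
tcp_rot: [-90.0, -0.1, -167.3]
contact_force: [-1.1, 0.5, -1.8]
grip_width: 0.32
```

Request:
{"fn": "servo_tool", "kwargs": {
  "moves": [
    [20,0,0,40,0,0,0],
    [20,9.3,-5.9,30,0,0,0],
    [20,40,-21,0,0,0,0],
    [20,40,-21,0,0,0,0],
    [20,40,-21,0,0,0,0],
    [20,40,-21,0,0,0,0],
    [20,40,-21,0,0,0,0],
    [20,40,-21,0,0,0,0],
    [20,0,0,0,0,0,0],
    [20,0,0,0,0,0,0]
  ]
}}

```text
t: 24.9
tcp_pos: [591.8, 152.5, 145.9]
tcp_rot: [-90.0, -0.1, -167.4]
contact_force: [-1.3, 1.3, -1.9]
grip_width: 0.322
```

```bash
python3 shot.py p2 590 155 100
```

```text
24.9 [591.8 152.5 145.9] [-9.000e+01 -1.000e-01 -1.674e+02] [-1.3  1.3 -1.9] 27.5 [ 8. 28. 92.  0. 61. 85.]
side crop origin 152 166 (80, 80, 3)
top crop origin 165 124 (80, 80, 3)
```

View pics/p2.png

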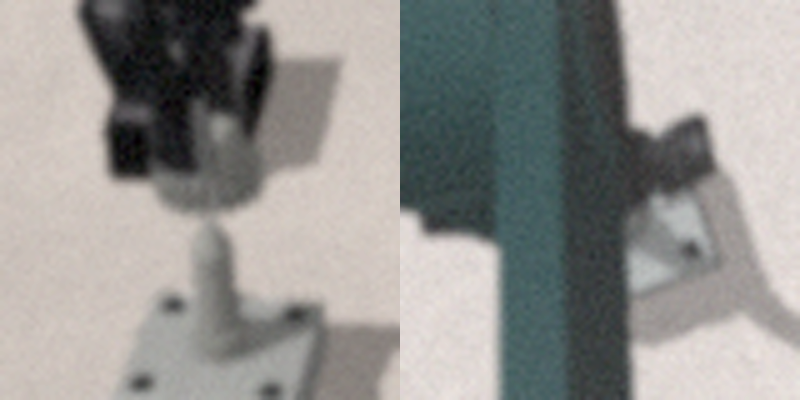

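Pinion (152–265, mid 208) hangs over the thin nose (mid ≈209). Descend.

Request:
{"fn": "servo_tool", "kwargs": {
  "moves": [
    [20,0,0,-6,0,0,0],
    [20,0,0,-6,0,0,0],
    [20,0,0,-5,0,0,0],
    [20,0,0,-4,0,0,0],
    [20,0,0,-3,0,0,0],
    [20,0,0,-3,0,0,0],
    [20,0,0,-3,0,0,0],
    [20,0,0,-2,0,0,0],
    [20,0,0,0,0,0,0],
    [20,0,0,0,0,0,0]
  ]
}}

```text
t: 26.0
tcp_pos: [591.7, 153.5, 115.0]
tcp_rot: [-90.0, 0.0, -167.3]
contact_force: [0.2, 0.6, -2.2]
grip_width: 0.324
```

Request:
{"fn": "servo_tool", "kwargs": {
  "moves": [
    [20,0,0,-6,0,0,0],
    [20,0,0,-6,0,0,0],
    [20,0,0,-6,0,0,0],
    [20,0,0,-6,0,0,0],
    [20,0,0,-5,0,0,0],
    [20,0,0,-4,0,0,0],
    [20,0,0,-3,0,0,0],
    [20,0,0,-1,0,0,0],
    [20,0,0,-0.5,0,0,0],
    [20,0,0,0,0,0,0]
  ]
}}

```text
t: 27.0
tcp_pos: [591.8, 153.5, 78.0]
tcp_rot: [-90.0, 0.0, -167.3]
contact_force: [1.0, 2.3, 3.8]
grip_width: 0.319
```

Request:
{"fn": "servo_tool", "kwargs": {
  "moves": [
    [50,0,0,0,0,0,0],
    [50,0,0,0,0,0,0],
    [50,0,0,0,0,0,0],
    [55,0,0,25,0,0,0],
    [60,0,0,47,0,0,0],
    [62,-9.1,47.1,0,0,0,0],
    [62,-9.2,47.1,0,0,0,0],
    [62,-9.2,47.1,0,0,0,0],
    [62,-9.2,47.2,0,0,0,0],
    [62,-9.2,47.2,0,0,0,0]
  ]
}}

```text
t: 28.0
tcp_pos: [544.8, 390.4, 149.3]
tcp_rot: [-90.0, -0.0, -167.3]
contact_force: [0.9, 0.4, -0.3]
grip_width: 0.726
```

Request:
{"fn": "servo_tool", "kwargs": {
  "moves": [
    [62,0,0,-20,0,0,0],
    [62,0,0,-15,0,0,0],
    [62,0,0,-10,0,0,0],
    [62,0,0,-4,0,0,0],
    [62,0,0,0,0,0,0],
    [62,0,0,0,0,0,0],
    [62,0,0,0,0,0,0],
    [62,0,0,0,0,0,0],
    [62,0,0,0,0,0,0],
    [62,0,0,0,0,0,0]
  ]
}}

```text
t: 29.0
tcp_pos: [545.7, 389.1, 100.8]
tcp_rot: [-90.0, 0.0, -167.3]
contact_force: [-0.2, -0.4, 0.6]
grip_width: 0.731
```

```bash
python3 shot.py q1 590 155 60; python3 - <<'E'
from h import *
c=dict(np.load("side_q1.npz"))
a=c["pixels"][200:270,160:230,::-1];b=c["pixels"][260:360,90:190,::-1];d=c["pixels"][120:200,224:304,::-1]
f=lambda x:cv2.resize(x,(266,266),interpolation=cv2.INTER_CUBIC)
cv2.imwrite("pics/q1b.png",cv2.convertScaleAbs(np.hstack([f(a),f(b),f(d)]),alpha=1.4))
E
```

```text
29.0 [545.7 389.1 100.8] [ -90.     0.  -167.3] [-0.2 -0.4  0.6] 62.4 [ 30.  35.  86.   0.  60. 107.]
side crop origin 154 182 (80, 80, 3)
top crop origin 168 126 (80, 80, 3)
```

View pics/q1b.png

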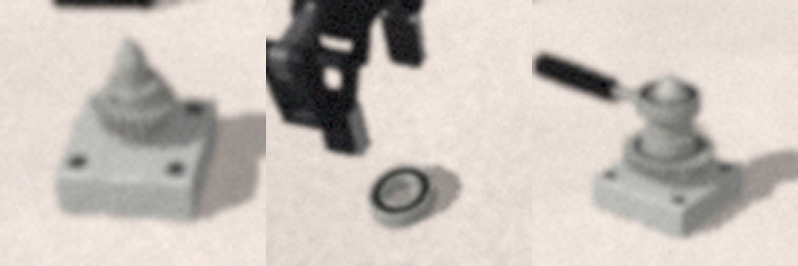

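Crops: pinion sits level on the thin shoulder; thick stack (gear, sleeve, bearing) is level; small bearing lies undisturbed under the open jaws. Grasp it.

Request:
{"fn": "servo_tool", "kwargs": {
  "moves": [
    [62,0,0.3,-30,0,0,0],
    [62,0,0,-25,0,0,0],
    [62,0,0,-14,0,0,0],
    [62,0,0,-7.5,0,0,0],
    [62,0,0,0,0,0,0],
    [62,0,0,0,0,0,0],
    [30,0,0,0,0,0,0],
    [30,0,0,0,0,0,0],
    [30,0,0,0,0,0,0],
    [30,0,0,0,0,0,0]
  ]
}}

```text
t: 30.1
tcp_pos: [546.5, 389.9, 25.6]
tcp_rot: [-90.0, 0.1, -167.3]
contact_force: [-1.0, -0.8, 5.9]
grip_width: 0.437
```

Request:
{"fn": "servo_tool", "kwargs": {
  "moves": [
    [30,0,0,0,0,0,0],
    [30,0,0,0,0,0,0],
    [30,0,0,5,0,0,0],
    [30,0,0,15,0,0,0],
    [30,0,0,20,0,0,0],
    [30,0,0,0,0,0,0],
    [30,0,0,0,0,0,0],
    [30,0,0,0,0,0,0],
    [30,0,0,0,0,0,0],
    [30,0,0,0,0,0,0]
  ]
}}

```text
t: 31.1
tcp_pos: [545.1, 389.0, 63.1]
tcp_rot: [-90.0, -0.1, -167.3]
contact_force: [0.6, -0.4, -0.8]
grip_width: 0.437
```

Request:
{"fn": "servo_tool", "kwargs": {
  "moves": [
    [30,0,0,40,0,0,0],
    [30,0,0,31,0,0,0],
    [30,6.4,-26.5,0,0,0,0],
    [30,8,-42,0,0,0,0],
    [30,8,-42,0,0,0,0],
    [30,8,-42,0,0,0,0],
    [30,8,-42,0,0,0,0],
    [30,8,-42,0,0,0,0],
    [30,0,0,0,0,0,0],
    [30,0,0,0,0,0,0]
  ]
}}

```text
t: 32.1
tcp_pos: [592.0, 151.9, 134.6]
tcp_rot: [-90.0, -0.0, -167.4]
contact_force: [-0.8, 0.1, -0.9]
grip_width: 0.434
```

```bash
python3 shot.py q2 590 155 95
```

```text
32.1 [592.  151.9 134.6] [ -90.    -0.  -167.4] [-0.8  0.1 -0.9] 37.1 [ 8. 29. 92.  0. 59. 85.]
side crop origin 152 168 (80, 80, 3)
top crop origin 165 125 (80, 80, 3)
```

View pics/q2.png

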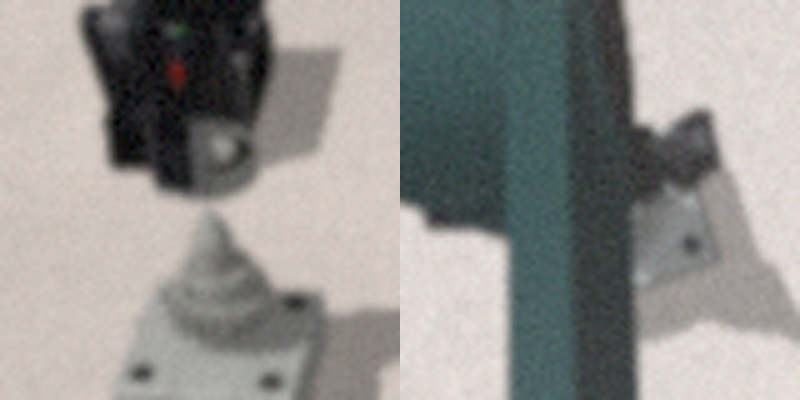

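Bearing (155–258, mid ≈207) is over the nose (≈209). Descend.

Request:
{"fn": "servo_tool", "kwargs": {
  "moves": [
    [30,0,0,-6,0,0,0],
    [30,0,0,-6,0,0,0],
    [30,0,0,-6,0,0,0],
    [30,0,0,-5,0,0,0],
    [30,0,0,-4,0,0,0],
    [30,0,0,-3,0,0,0],
    [30,0,0,-3,0,0,0],
    [30,0,0,-2,0,0,0],
    [30,0,0,0,0,0,0],
    [30,0,0,0,0,0,0]
  ]
}}

```text
t: 33.2
tcp_pos: [592.1, 153.1, 99.8]
tcp_rot: [-90.0, 0.0, -167.3]
contact_force: [-0.1, 3.3, -2.4]
grip_width: 0.441
```

Request:
{"fn": "servo_tool", "kwargs": {
  "moves": [
    [30,0,0,-2,0,0,0],
    [30,0,0,-2,0,0,0],
    [30,0,0,-2,0,0,0],
    [30,0,0,-1.5,0,0,0],
    [30,0,0,-1,0,0,0],
    [30,0,0,-0.5,0,0,0],
    [30,0,0,0,0,0,0],
    [30,0,0,0,0,0,0],
    [30,0,0,0,0,0,0],
    [30,0,0,0,0,0,0]
  ]
}}

```text
t: 34.2
tcp_pos: [592.2, 153.2, 91.6]
tcp_rot: [-90.0, 0.0, -167.3]
contact_force: [-1.4, 5.6, 6.8]
grip_width: 0.436
```

Contact at the expected height. Shift +y a touch to unload, release, retreat clear.

Request:
{"fn": "servo_tool", "kwargs": {
  "moves": [
    [30,0,0.8,-0.5,0,0,0],
    [30,0,0,0,0,0,0],
    [60,0,0,0,0,0,0],
    [60,0,0,0,0,0,0],
    [60,0,0,0,0,0,0],
    [60,0,0,0,0,0,0],
    [60,0,0,20,0,0,0],
    [60,0,0,40,0,0,0],
    [60,0,0,40,0,0,0],
    [60,0,0,40,0,0,0]
  ]
}}

```text
t: 35.2
tcp_pos: [591.6, 153.4, 231.5]
tcp_rot: [-90.0, -0.1, -167.3]
contact_force: [0.1, 0.7, 0.2]
grip_width: 0.705
```

Request:
{"fn": "servo_tool", "kwargs": {
  "moves": [
    [60,-20,45,0,0,0,0],
    [60,-20,45,0,0,0,0],
    [60,-20,45,0,0,0,0],
    [60,-20,45,0,0,0,0],
    [60,-20,45,0,0,0,0],
    [60,-20,45,0,0,0,0],
    [60,0,0,0,0,0,0],
    [60,0,0,0,0,0,0],
    [60,0,0,0,0,0,0],
    [60,0,0,0,0,0,0]
  ]
}}

```text
t: 36.2
tcp_pos: [472.8, 422.2, 230.4]
tcp_rot: [-90.0, -0.0, -167.4]
contact_force: [-0.5, -0.2, -0.6]
grip_width: 0.706
```

```bash
python3 - <<'E'
from rig import *
from h import *
s=observe();print(s["t"],s["tcp_pos"].round(1),s["contact_force"].round(1))
T=read_camera("top");S=read_camera("side")
f=lambda x:cv2.resize(x[...,::-1],(400,300),interpolation=cv2.INTER_CUBIC)
cv2.imwrite("pics/end.png",cv2.convertScaleAbs(np.vstack([np.hstack([f(S["pixels"][190:265,150:250]),f(S["pixels"][125:200,210:310])]),np.hstack([f(T["pixels"][130:205,160:260]),f(T["pixels"][137:212,285:385])])]),alpha=1.4))
for n,c in(("top",T),("side",S)):
    P=cloud(c);P[...,2]+=1.5 if n=="side" else 0
    for nm,x,y,lo,hi,r in(("large brg face",578,-165,93,104,27),("small brg face",590,155,73,83,21)):
        d=np.hypot(P[...,0]-x,P[...,1]-y);m=(d<r+4)&(d>r*.6)&(P[...,2]>lo)&(P[...,2]<hi)
        q=P[m];A=np.c_[q[:,:2]-[x,y],np.ones(len(q))];co=np.linalg.lstsq(A,q[:,2],rcond=None)[0]
        print(n,nm,m.sum(),"height",co[2].round(1),"tilt",co[:2].round(3),"mid",((q.max(0)+q.min(0))/2).round(1))
    P0=cloud(dict(np.load(f"{n}0.npz")))
    for nm,x,y in(("box",725,-26),("tin",370,142),("screwdriver",745,-320)):
        g=lambda Q:Q[(np.hypot(Q[...,0]-x,Q[...,1]-y)<70)&(Q[...,2]>10)&(Q[...,2]<60)].mean(0).round(1)
        print(n,nm,g(P0),g(P))
E
```

```text
36.2 [472.8 422.2 230.4] [-0.5 -0.2 -0.6]
top large brg face 218 height 99.3 tilt [0.007 0.007] mid [ 577.2 -165.3   98.9]
top small brg face 122 height 78.2 tilt [0.024 0.015] mid [588.1 154.   77.8]
top box [724.3 -26.8  35.6] [724.5 -26.9  35.6]
top tin [371.  140.9  36.6] [371.  140.9  36.6]
top screwdriver [ 743.1 -320.8   22.7] [ 743.3 -320.8   22.7]
side large brg face 107 height 97.6 tilt [ 0.013 -0.023] mid [ 578.2 -163.8   97.1]
side small brg face 114 height 77.1 tilt [ 0.016 -0.016] mid [588.9 155.5  76.4]
side box [716.3 -10.7  29.8] [716.1 -10.5  31. ]
side tin [366.2 150.   30.8] [366.  150.4  31.8]
side screwdriver [ 741.8 -315.5   17.9] [ 741.5 -315.2   19.2]
```

View pics/end.png

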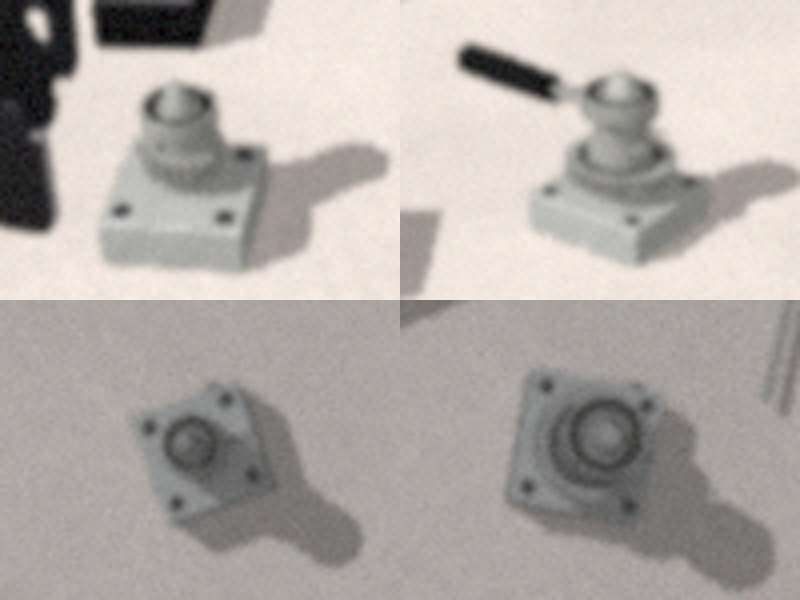

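Both stacks are complete and level. The bearing tops measure about 98.5 and 77.6 mm against 99 and 78 mm nominal, and the bystanders have not moved.

```bash
python3 -c "
from rig import *
print(sign_off())"
```

```text
the job is handed in; nothing more can be done
None
```

Both shafts are built up and the job is handed in at about 36 s of the 128 s allowed. The thick shaft carries the large gear (hub up), the spacer sleeve and the large bearing. The thin shaft carries the pinion (hub up) and the small bearing.

- **Seating:** each part showed an upward contact force near its expected seat height before I released it.
- **Bearing heights:** the top of the large bearing measured 99.3 mm from the top camera and 97.6 mm from the side camera (99 nominal). The small one measured 78.2 and 77.1 mm (78 nominal). That 1–2 mm difference between cameras is within the calibration.
- **Tilt:** the fitted tilts of the bearing faces were at most about 0.03 rad, against the 0.08 rad limit.
- **Centring and the parts below:** the bearings measured within about 3 mm of the shaft axes. I checked the gear and pinion by eye and by contact force only, and the sleeve's top also in a side-camera depth profile (about 84 mm, as nominal).
- **Bystanders:** the top camera showed 0.2 mm of change or less for the button box, grease tin and screwdriver. The red look-alike gear was never gripped, but I did not re-measure it.
- **Gripper:** it was empty and clear of everything at the end.

No check failed.

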